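# Set a drying cabinet's door ajar on its stay

### The job

The parts in the little drying cabinet need air: take its stay bar by the red ball, draw the door open with it and drop the bar's middle hole over the peg on the roof, so that the bar lies fully down on the peg and holds the door open by itself. Go gently, feeling for the peg and never forcing the bar against it, then let go and leave the other things on the bench where they are.

Things in the scene. Friction and masses are not known exactly. Their poses are not given: they have to be found in the camera images.
- cabinet: Grey sheet-metal drying cabinet fixed to the bench, 170 deep (x) x 240 wide (y) x 100 mm high. Origin: centre of its underside; its x axis points from the door side to the back, z up. It stands at any yaw up to 0.25 rad, its door side towards the robot.
- door (a joint): Angle of the glazed door about its upright hinge, which is at x -93, y +115 mm in the cabinet's frame: 0 shut, grows to 1.2 rad as the free edge (225 mm from the hinge, at the cabinet's -y side) swings out towards the robot. A spring pulls it shut with 0.3 to 0.55 N m; the stay bar must hold it, 0.31 to 0.53 rad (70 to 115 mm at the free edge) when the middle hole is on the peg.
- stay_pivot (a point): Point on the swivel on top of the door, 165 mm from the door's hinge axis, 10.5 mm above the roof: the stay bar swings freely about the vertical through it and tilts up (0 to 0.7 rad) about the horizontal pin through it. Cannot be lifted off.
- stay: Flat steel stay bar, 207 x 22 x 5 mm, 0.14 kg. Origin at the stay pivot, x axis along the bar towards the ball, z up through the bar. Three 11 mm round holes, at 73, 115 and 157 mm from the pivot along the bar. At the start it lies level, swung off to one side of the peg; it comes to rest level (underside 8 mm above the roof) when a hole is fully over the peg, else its underside rides on the peg's top.
- ball (a point): Centre of the red ball, 24 mm diameter, standing on a short stem on the bar's free end: 187 mm from the pivot along the bar and 27.5 mm above the bar's mid-plane; 38 mm above the roof when the bar lies level. The place to take the bar; it lets the bar tilt in a two-finger grip, but rolls along the finger pads when the bar swings sideways and the gripper does not turn with it.
- middle_hole (a point): Centre of the bar's middle hole at the bar's underside, 115 mm from the pivot.
- catch: Brass catch plate, 72 x 26 x 3 mm, screwed to the roof; origin at its centre on the roof (x -48, y -60 mm in the cabinet's frame), axes as the cabinet's. A fixed upright steel peg, 8 mm diameter, its top 21 mm above the roof with a 0.8 mm chamfer, is clamped in the plate's slot: it stands on the plate's x axis, anywhere from 17 mm towards the door to 17 mm towards the back of the origin. Where exactly is not measured; it must be seen or felt.
- meter: Bystander: hand-held meter, dark with an orange end, lying flat on the bench; leave alone.
- marker: Bystander: white and red marker lying on the bench; leave alone.

How it is judged:
On the way, in this order (a step that is already met when the one before it is completed fails the run):
1. the door is drawn well open and the bar is up, clear of its seat (value of joint door above 0.2 rad and angle between middle_hole's own z axis and vertical above 0.05 rad), for 0.2 s.
2. the bar's middle hole is fully down over the peg (z of middle_hole in the frame of catch below 0.0105 m and horizontal distance between middle_hole and catch below 0.022 m and value of joint door above 0.25 rad), for 0.3 s.
At the end, for the whole second after the job is handed in: The bar lies level with its middle hole over the peg (hole's underside less than 10.5 mm above the roof, within 22 mm of the catch plate's centre), the spring presses the bar on the peg, and the door stands still, held open at 0.25 to 0.62 rad (all of step 2 and value of joint door below 0.62 rad and contact force between stay and catch above 0.5 N and velocity of joint door between -0.03 and 0.03 rad/s); the robot touches nothing.
It fails at once if the bar is forced against the peg or its plate with more than 25 N (contact force between stay and catch above 25 N).
It fails at once if the door is thrown open past 0.9 rad (value of joint door above 0.9 rad).
It fails at once if a bystander is pushed more than 20 mm (distance of any of meter, marker from where it was at the start of the episode above 0.02 m).
It also fails if it takes over 72 s, if anything falls off the work surface, if the arm or the gripper's body presses on something with over 40 N, if the wrist force passes 120 N, or if a joint passes its speed limit or range.

### The arm

A 7-joint arm with a two-finger parallel gripper is mounted at the origin on a cart in front of the work surface, level with it; the furniture and walls round the work are solid. World frame = base frame: x ahead of the robot, y to its left, z up, the work surface at z = 0. Lengths are in m, angles in rad, forces in N, time in s.
With the tool pointing down it reaches from about 0.425 to 0.95 m from the base axis. Payload 4.7 kg.
Tool frame: the origin (TCP) lies on the centre line of the jaws, within the pads' length; the fingertips stand bot.finger_overhang ahead of it and the grasp point (between the pads) lies 6 mm ahead of it (bot.finger_overhang is the distance from the TCP to the fingertips, in m); z points along the fingers, y is the direction in which the jaws open and shut (so a half turn about z gives the same grasp; the last joint's range is limited). The gripper opens to 85 mm and grips with 20 to 120 N. Pads are 22 mm wide; open, the fingers measure 114 mm over their backs; the gripper's body (76 mm by 85 mm) begins 54 mm behind the grasp point. The pads swing forward as they close: fully open they stand 13 mm farther back than shut.
Start: joints at [1.148, 0.469, -0.049, 1.532, 0.024, 1.141, -0.082], TCP at [0.259, -0.623, 0.256] pointing down, gripper open.
Joint ranges: [-2.59, 2.59], [-0.33, 1.99], [-1.39, 1.29], [0.1, 2.45], [-1.04, 4.18], [0.21, 1.99], [-2.66, 2.66]. Speed limits (rad/s): [2.57, 2.57, 3.14, 3.14, 3.14, 3.14, 3.14].

### API

Orientations are given as a rotation vector (axis times angle).
In Python, from cell import bot gives the robot as it stands.
- The arm moves only by the tool carry_out, never from a script. Its argument "plan" is a list of rows, each a list of 2 entries, a list of its own where there are three numbers: the shift along the tool's x, y, z in mm, then the turn about the tool's z in rad. A call has 1 to 5 rows; each row shifts and turns the commanded pose from where the row before left it, along the tool's axes as they then stand; what a row does not reach is not made up. A row lasts 1/10 s, in which the tool goes at most 50 mm and 8.59 degrees, less where a joint would pass 70% of its speed; a pose out of reach is approached as far as the arm can. A call is refused whole if a number of a shift passes 50 or a number of a turn 0.15, either way. A call with a gripper value outside its range is refused whole. "fingers" is the opening in per cent of the stroke, from 0 (shut) to 100 (fully open), set as the call begins (left out, the last holds). The fingers move at their own pace and stop on an object; "force" is the grip in N (left out, the last holds). Time passes only in rows, so rows that do not move let the fingers close. It gives the time, the measured TCP pose, the force and the opening at its end, in the units of the state.
- bot.read_state(): the state, without advancing time (a new reading comes with each control period).
- bot.get_image(name): name is "scene" or "side" or "wrist"; returns (picture, depth): 384x512x3 uint8, blue, green, red; 384x512 float32, m along the optical axis (not along the pixel's ray), 0 where there is no reading.
- bot.camera_info(name): a dict with "fx", "fy", "cx", "cy" (pixels), "world_from_camera" (4x4, takes a point from camera to world coordinates); the wrist camera has in their place "hand_eye" (4x4, takes a point from camera to tool coordinates, whose origin is the TCP and whose axes are the flange's). Camera axes: x right, y up, looking along -z (the intrinsics and any distortion apply to the point x, -y, -z); pixel columns grow to the right and rows downward; lengths in m; the calibration is good to about 2 mm. A picture is of the moment at which its call begins: read the wrist's pose just before it. camera_info takes no time and is no camera call.
- bot.sign_off(): hands the job in, once; it reports no verdict.
Trained networks look in the newest picture that a camera, given by its name, has taken for a name from the list of things; names that differ only in an ending like _2 or _b are one class to them, and where a whole thing is asked for, a point or a joint stands for the part that bears it (a point fixed in the world has none). Each returns a list of dicts, best first, with "score" (0 to 1); they miss things now and then, are a little off and sometimes report something else, mostly with a low value. They report only what shows in the picture. A call takes as long as a camera call.
- bot.boxes_of(thing, camera): "location" ([x, y, z] in m, in the coordinates of the camera as it stood for that picture, good to about 4 mm: the middle of the surface that is visible of it).
- bot.trace(thing, camera): "pixels" (384x512 bool, what is visible of it).
- bot.place_of(thing, camera): "location" ([x, y, z] in m, in the coordinates of the camera as it stood for that picture, good to about 4 mm: a listed point, or the origin of a listed thing).
The state is a dict: "time_s": time; "qpos": joint angles; "qvel": joint speeds; "joint_efforts": joint torques, N m; "ee_pos": TCP position; "orientation": TCP orientation; "ft_force": force on the tool from outside, world axes, zero at the start; "ft_torque": the same for the moment, N m; "width": finger opening in m.
Only numpy, scipy, OpenCV 4.12 (cv2) and the standard library are available. Lean on these libraries where they do the work, as an engineer would, in place of code of your own. Each camera call takes 0.05 s, during which the arm holds its last target.

## Working session

There is one attempt and no reset: what is moved stays moved. The work goes in short steps, Python scripts to look and compute and a tool call to move; the robot and the scene stay as the last step left them, time stands still between calls to the robot, and variables do not carry over. Pictures are saved under pics/ and viewed, and the job is handed in when it is done.

Besides the shell and the picture viewer there is one more tool, called after ">>>" as name(argument=value, ...), one argument or row to a line, values as JSON. carry_out: Moves the arm, as the interface text tells. Its arguments: {"type":"object","properties":{"plan":{"type":"array","items":{"type":"array"}},"fingers":{"type":"number"},"force":{"type":"number"}},"required":["plan"]}

```bash
ls; mkdir -p pics; cat > h.py <<'E'
import numpy as np, cv2
from cell import bot
from scipy.spatial.transform import Rotation as R
def T(cam,st=None):
    ci=bot.camera_info(cam)
    if 'hand_eye' in ci:
        st=st or bot.read_state()
        M=np.eye(4);M[:3,:3]=R.from_rotvec(st['orientation']).as_matrix();M[:3,3]=st['ee_pos']
        return M@np.array(ci['hand_eye'])
    return np.array(ci['world_from_camera'])
def w(cam,p,M=None):
    M=T(cam) if M is None else M
    return (M@np.r_[p,1])[:3]
def px(cam,u,v,d,M=None):
    ci=bot.camera_info(cam)
    return w(cam,[(u-ci['cx'])/ci['fx']*d,-(v-ci['cy'])/ci['fy']*d,-d],M)
E
python3 - <<'E'
from h import *
np.set_printoptions(precision=4,suppress=True)
s=bot.read_state();print(s, bot.finger_overhang)
print({k:v for k,v in bot.camera_info('wrist').items()})
for c in ['scene','side']:
    im,d=bot.get_image(c); cv2.imwrite(f'pics/{c}0.png',im)
    for t in ['cabinet','stay_pivot','ball','middle_hole','catch','stay','meter','marker']:
        r=bot.place_of(t,c)
        for q in r[:2]: print(c,t,round(q['score'],2),w(c,q['location']))
E
```

```text
pics
{'time_s': 0.0, 'qpos': array([ 1.1481,  0.4695, -0.0486,  1.5337,  0.0241,  1.141 , -0.0823]), 'qvel': array([ 0.    , -0.0007,  0.0011, -0.0004,  0.0001, -0.0021,  0.0016]), 'joint_efforts': array([ -0.0009, -51.031 ,  -0.0475, -23.7713,   0.0105,   0.0075,
        -0.    ]), 'ee_pos': array([ 0.2588, -0.6228,  0.2552]), 'orientation': array([-3.079 , -0.6142,  0.0007]), 'ft_force': array([ 0.1744,  0.1815, -0.2176]), 'ft_torque': array([ 0.0044, -0.0093,  0.006 ]), 'width': 0.08556840143133113} 0.025
{'fx': 271.7092249163344, 'fy': 271.7092249163344, 'cx': 255.36537258253077, 'cy': 191.8417704789675, 'hand_eye': array([[ 0.0008,  0.9474,  0.3199,  0.082 ],
       [ 1.    , -0.0008,  0.    , -0.0009],
       [ 0.0003,  0.3199, -0.9474, -0.1177],
       [ 0.    ,  0.    ,  0.    ,  1.    ]])}
scene cabinet 0.64 [ 0.4538 -0.0908 -0.0011]
scene stay_pivot 0.77 [ 0.376  -0.1504  0.1038]
scene ball 0.74 [ 0.4954 -0.0104  0.1364]
scene ball 0.73 [ 0.3748 -0.1559  0.1119]
scene middle_hole 0.65 [ 0.446  -0.0656  0.1074]
scene middle_hole 0.62 [ 0.4952 -0.0101  0.1375]
scene catch 0.58 [ 0.4211 -0.1559  0.0992]
scene stay 0.55 [ 0.3742 -0.1565  0.1108]
scene meter 0.55 [0.4953 0.3924 0.0005]
side cabinet 0.61 [ 0.4562 -0.0904  0.    ]
side stay_pivot 0.59 [ 0.4947 -0.0086  0.1329]
side ball 0.43 [ 0.4945 -0.01    0.1328]
side middle_hole 0.69 [ 0.4549 -0.0632  0.1053]
side catch 0.48 [ 0.4214 -0.1522  0.097 ]
side marker 0.79 [ 0.3741 -0.4416  0.0002]
```

View pics/scene0.png

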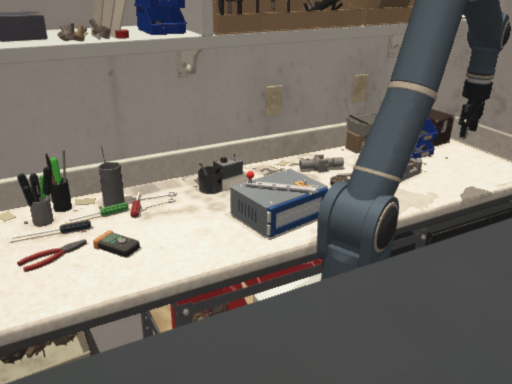

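View pics/side0.png

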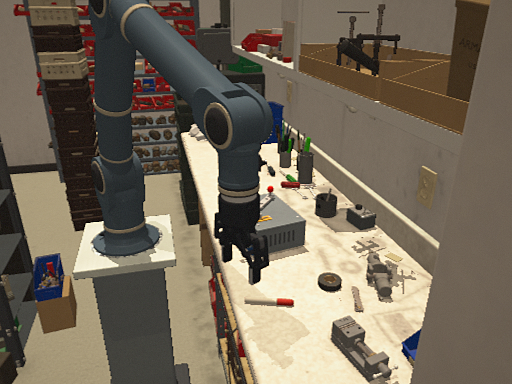

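```bash
cat >> h.py <<'E'
def tool(dw):
    s=bot.read_state();return R.from_rotvec(s['orientation']).as_matrix().T@np.array(dw)*1000
def yaw():
    s=bot.read_state();x=R.from_rotvec(s['orientation']).as_matrix()[:,0];return np.arctan2(x[1],x[0])
def to(p): 
    s=bot.read_state();return tool(np.array(p)-s['ee_pos'])
E
python3 - <<'E'
from h import *
print(to([.44,-.10,.32]),yaw())
E
```

```text
[ 367.90925834 -413.81587435  -63.67013786] 0.3938314835479093
```

>>> carry_out(
  plan=[
    [[28, -32, -8], 0],
    [[28, -32, -8], 0],
    [[28, -32, -8], 0],
    [[28, -32, -8], 0],
    [[28, -32, -8], 0],
  ],
)

```text
time_s: 1.4
ee_pos: [0.3273, -0.4202, 0.2968]
orientation: [3.08, 0.614, 0.0]
ft_force: [1.0, -0.4, 0.3]
width: 0.0854
```

>>> carry_out(
  plan=[
    [[28, -32, -8], 0],
    [[28, -32, -8], 0],
    [[28, -32, -8], 0],
    [[28, -32, 0], 0],
    [[28, -32, 0], 0],
  ],
)

```text
time_s: 1.9
ee_pos: [0.3952, -0.2187, 0.321]
orientation: [3.08, 0.614, 0.002]
ft_force: [-0.2, 0.1, -0.5]
width: 0.0853
```

>>> carry_out(
  plan=[
    [[28, -32, 0], 0],
    [[28, -32, 0], 0],
    [[28, -32, 0], 0],
    [[0, 0, 0], 0],
    [[0, 0, 0], 0],
  ],
)

```text
time_s: 2.4
ee_pos: [0.4357, -0.0989, 0.3205]
orientation: [3.08, 0.618, 0.0]
ft_force: [0.1, -0.2, -0.3]
width: 0.0855
```

```bash
cat > look.py <<'E'
from h import *
import sys
np.set_printoptions(precision=4,suppress=True)
n=sys.argv[1]
s=bot.read_state();print(s['time_s'],s['ee_pos'],yaw(),s['ft_force'],s['width'])
M=T('wrist',s)
im,d=bot.get_image('wrist'); cv2.imwrite(f'pics/{n}.png',im); np.savez(f'pics/{n}.npz',d=d,M=M)
for t in sys.argv[2:]:
    for q in bot.place_of(t,'wrist')[:2]: print(t,round(q['score'],2),w('wrist',q['location'],M))
E
python3 look.py w0 cabinet stay_pivot ball middle_hole catch
```

```text
2.4 [ 0.4357 -0.0989  0.3205] 0.39615848732195735 [ 0.094  -0.2236 -0.3488] 0.08551619048023032
cabinet 0.82 [ 0.4572 -0.0872  0.0004]
cabinet 0.23 [ 0.3733 -0.1547  0.1087]
stay_pivot 0.74 [ 0.3737 -0.1504  0.1087]
stay_pivot 0.38 [ 0.3772 -0.1518  0.1098]
ball 0.75 [ 0.4976 -0.0109  0.1392]
middle_hole 0.79 [ 0.4478 -0.0651  0.1045]
catch 0.83 [ 0.4177 -0.1569  0.1053]
```

View pics/w0.png

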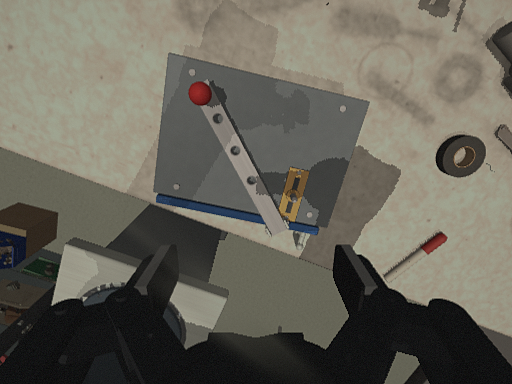

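```bash
python3 - <<'E'
from h import *
np.set_printoptions(precision=4,suppress=True)
im=cv2.imread('pics/w0.png'); z=np.load('pics/w0.npz');d=z['d'];M=z['M']
c=cv2.resize(im[150:250,230:350],None,fx=6,fy=6,interpolation=cv2.INTER_CUBIC);cv2.imwrite('pics/w0z.png',c)
ci=bot.camera_info('wrist')
v,u=np.mgrid[:384,:512]
P=np.stack([(u-ci['cx'])/ci['fx']*d,-(v-ci['cy'])/ci['fy']*d,-d,np.ones_like(d)],-1)@M.T
P=P[...,:3]
m=(d>0)&(abs(P[...,2]-.1)<.004)
print(m.sum(),np.median(P[m][:,2]))
mm=m.astype(np.uint8);mm=cv2.morphologyEx(mm,cv2.MORPH_CLOSE,np.ones((15,15)))
r=cv2.minAreaRect(P[m][:,:2].astype(np.float32)*1000);print(r,cv2.boxPoints(r))
# cells higher: 
for (a,b) in [(200,93),(235,150),(277,230)]: print(P[b,a])
q=P[160:230,270:315]; hi=q[...,2]>.112
np.save('pics/P.npy',P)
for vv in range(164,222,2): print(vv,(q[vv-160,::2,2]*1000).astype(int))
E
```

```text
24418 0.10001212932003439
((312.7498779296875, -102.11172485351562), (479.8909912109375, 252.21066284179688), 5.324127674102783) [[  62.1383    1.185 ]
 [  85.5409 -249.9375]
 [ 563.3615 -205.4085]
 [ 539.9589   45.7141]]
[ 0.4958 -0.013   0.1504]
[ 0.4467 -0.0658  0.1   ]
[ 0.3717 -0.1559  0.1133]
164 [ 99  99  99 100  99 100  97  99 100  99 100  99  99 102  99 100 100  98
 100 101 100  98 100]
166 [100 101 100 100 100  99 100 100 100  99 100  99 100 100 100 100  99  99
  99  98  99 100  99]
168 [100 100 100 100  99  99  99 100  99 100 103 103 102 102  99  98  99  99
  99  99 100  99  99]
170 [ 99 100  99  99 100 438 100  99 100 101 103 102 102 102 104 103 103 103
 101  98 100 100  99]
172 [100 100  99  99 101 100  99 100 100 102 102 103 103 102 104 103 104 102
 102 102  99  98 100]
174 [100 100 100 100 101  99  98  98  99 103 101 104 101 102 104 103 103 101
 103 102 100  99 100]
176 [100  99  99  99 100  99  97  98  99 104 102 103 102 103 102 102 102 103
 103  99  99  99 100]
178 [100 101 100 101 100  99 100  98 100 103 103 102 104 102 103 103 102 104
 103  99  99  99 100]
180 [ 99
[... 1370 characters left out ...]
98  98]
208 [114 113 113 111 100 102 102 103 102 103 103 103 101 103 103 100  99 100
  99 100  99  98  99]
210 [112 113 113 113 103 103 104 103 103 102 102 102 103 102  99  99  99 101
 100 100  99 100 101]
212 [111 113 113 112 113 103 103 102 103 102 103 102 104 102  99  98 100 100
  99 103 102 100 100]
214 [112 113 113 113 113 101 103 102 104 103 102 102 103 102  99 100 100  99
  99 102 102 101 100]
216 [111 112 113 113 112 113 104 102 103 102 102 102 103  99  98 100 100 100
  99 102 101 100  98]
218 [114 113 112 114 113 113 106 110 103 103 103 103 104  99 100  99 100  99
  99  99 101 100 100]
220 [113 112 113 112 112 113 112 116 109 109 103 102 103 100 101  99  99 100
  99 100  99 101  99]
```

View pics/w0z.png

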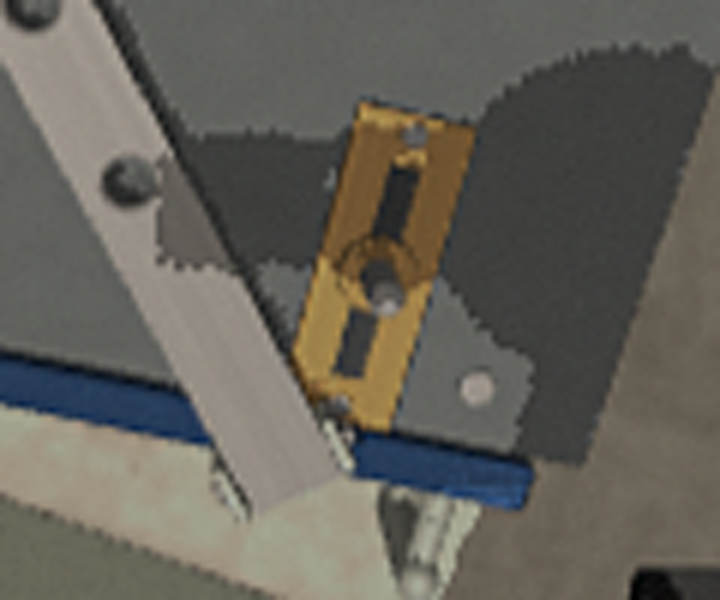

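```bash
python3 - <<'E'
from h import *
np.set_printoptions(precision=4,suppress=True)
P=np.load('pics/P.npy');z=P[...,2];im=cv2.imread('pics/w0.png')
m=((z>.096)&(z<.106)).astype(np.uint8); m[:, :150]=0;m[:,375:]=0;m[245:]=0;m[:45]=0
n,l,st,_=cv2.connectedComponentsWithStats(m);k=1+st[1:,4].argmax();m=l==k
r=cv2.minAreaRect(P[m][:,:2].astype(np.float32)*1000);print(r);print(cv2.boxPoints(r))
e=np.zeros_like(z,bool);e[185:205,285:305]=True
p=P[e&(z>.1185)];print('peg',len(p),p.mean(0),(p.max(0)+p.min(0))/2)
e=np.zeros_like(z,bool);e[160:222,270:318]=True
hsv=cv2.cvtColor(im,cv2.COLOR_BGR2HSV)
pl=P[e&(z>.1015)&(z<.1045)];r=cv2.minAreaRect(pl[:,:2].astype(np.float32)*1000);print('plate',r)
b=(hsv[...,1]>150)&((hsv[...,0]<8)|(hsv[...,0]>172));b[:,:180]=0;b[:,225:]=0;b[130:]=0
p=P[b&(z>.125)];A=np.c_[2*p,np.ones(len(p))];s=np.linalg.lstsq(A,(p**2).sum(1),rcond=None)[0];print('ball',len(p),s[:3],np.sqrt(s[3]+s[:3]@s[:3]))
# bar
bar=(z>.109)&(z<.117);bar[:, :195]=0;bar[:,292:]=0;bar[:95]=0;bar[240:]=0
p=P[bar];r=cv2.minAreaRect(p[:,:2].astype(np.float32)*1000);print('bar',r,cv2.boxPoints(r))
E
```

```text
((451.3704528808594, -89.81405639648438), (183.74769592285156, 240.25257873535156), 10.117098808288574)
[[ 339.8237   12.3058]
 [ 382.0266 -224.2111]
 [ 562.9172 -191.9339]
 [ 520.7143   44.583 ]]
peg 33 [ 0.4249 -0.1529  0.1305] [ 0.4651 -0.113   0.2786]
plate ((427.90362548828125, -157.24929809570312), (83.70062255859375, 58.15153884887695), 25.98515510559082)
ball 411 [ 0.496  -0.0349  0.291 ] 0.14710396887577273
bar ((439.74859619140625, -95.2777099609375), (189.75704956054688, 51.40684509277344), 48.18245315551758) [[ 357.3313 -148.85  ]
 [ 395.6434 -183.126 ]
 [ 522.1659  -41.7054]
 [ 483.8538   -7.4294]]
```

```bash
python3 - <<'E'
from h import *
np.set_printoptions(precision=4,suppress=True)
P=np.load('pics/P.npy');z=P[...,2];im=cv2.imread('pics/w0.png')
e=np.zeros_like(z,bool);e[185:205,285:305]=True
p=P[e&(z>.1185)&(z<.124)];print('peg',len(p),p.mean(0),p.min(0),p.max(0))
hsv=cv2.cvtColor(im,cv2.COLOR_BGR2HSV)
b=(hsv[...,1]>150)&((hsv[...,0]<8)|(hsv[...,0]>172));b[:,:180]=0;b[:,225:]=0;b[130:]=0
p=P[b&(z>.13)&(z<.155)];
from scipy.optimize import least_squares
f=least_squares(lambda c:np.linalg.norm(p-c,axis=1)-.012,[.497,-.011,.138],loss='soft_l1',f_scale=.001);print('ball',len(p),f.x)
# bar: holes by centerline
bar=(z>.110)&(z<.116);bar[:, :195]=0;bar[:,292:]=0;bar[95:]|=False;bar[:105]=0;bar[235:]=0
p=P[bar]; 
c=f.x[:2]; 
# fit line through robust
ln=cv2.fitLine(p[:,:2].astype(np.float32)*1000,cv2.DIST_HUBER,0,.01,.01).ravel();print(ln,np.degrees(np.arctan2(ln[1],ln[0])))
dirv=ln[:2]*np.sign(ln[0]);piv=c-.187*dirv;print('pivot',piv)
yw=.1766;Rm=np.array([[np.cos(yw),-np.sin(yw)],[np.sin(yw),np.cos(yw)]]);cab=np.array([.458,-.088])
for n,q in [('pivot',piv),('peg',np.array([.4249,-.1529])),('ball',c)]: print(n,Rm.T@(q-cab))
E
```

```text
peg 32 [ 0.4222 -0.1556  0.1208] [ 0.4192 -0.1596  0.1189] [ 0.4252 -0.1522  0.1232]
ball 409 [ 0.4951 -0.0105  0.1374]
[  0.6332   0.774  429.862  -88.7153] 50.71478
pivot [ 0.3767 -0.1552]
pivot [-0.0919 -0.0519]
peg [-0.044  -0.0581]
ball [0.0501 0.0698]
```

>>> carry_out(
  plan=[
    [[0, 0, 0], -0.122],
    [[0, 0, 0], -0.122],
    [[0, 0, 0], -0.122],
    [[0, 0, 0], -0.122],
    [[0, 0, 0], 0],
  ],
  fingers=55,
  force=30,
)

```text
time_s: 3.2
ee_pos: [0.4354, -0.1001, 0.3203]
orientation: [2.842, 1.338, -0.0]
ft_force: [0.6, -0.7, 0.7]
width: 0.0469
```

```bash
python3 - <<'E'
from h import *
print(to([.4951,-.0105,.20]),yaw(),bot.read_state()['width'])
E
```

```text
[107.12513597 -11.07037479 120.28134783] 0.880241142668869 0.046906922803235086
```

>>> carry_out(
  plan=[
    [[27, -3, 30], 0],
    [[27, -3, 30], 0],
    [[27, -3, 30], 0],
    [[26, -2, 30], 0],
    [[0, 0, 0], 0],
  ],
)

```text
time_s: 3.7
ee_pos: [0.4941, -0.0072, 0.1967]
orientation: [-2.835, -1.341, 0.007]
ft_force: [-1.2, -0.8, -0.1]
width: 0.0471
```

```bash
python3 look.py w1 ball
python3 - <<'E'
from h import *
print(to([.4951,-.0105,.146]))
E
```

```text
3.7 [ 0.4941 -0.0072  0.1967] 0.8837100135882143 [-1.242  -0.8464 -0.1301] 0.047077558331376154
ball 0.7 [ 0.4935 -0.0097  0.1416]
ball 0.36 [ 0.4499 -0.0686  0.1059]
[-0.14532982  0.52759803 53.75912995]
```

View pics/w1.png

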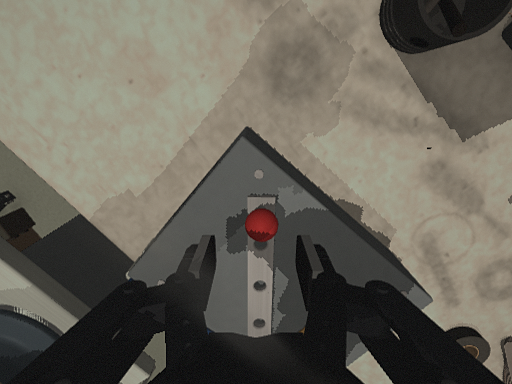

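>>> carry_out(
  plan=[
    [[0, 0, 18], 0],
    [[0, 0, 18], 0],
    [[0, 0, 12], 0],
    [[0, 0, 6], 0],
    [[0, 0, 0], 0],
  ],
)

```text
time_s: 4.3
ee_pos: [0.495, -0.0106, 0.1463]
orientation: [2.842, 1.339, -0.001]
ft_force: [-0.1, -0.5, -0.1]
width: 0.0469
```

>>> carry_out(
  plan=[
    [[0, 0, 0], 0],
    [[0, 0, 0], 0],
    [[0, 0, 0], 0],
    [[0, 0, 0], 0],
    [[0, 0, 0], 0],
  ],
  fingers=0,
  force=30,
)

```text
time_s: 4.8
ee_pos: [0.4955, -0.0098, 0.1467]
orientation: [2.841, 1.341, 0.002]
ft_force: [0.1, 0.9, 0.5]
width: 0.022
```

```bash
python3 look.py w2 ball
```

```text
4.8 [ 0.4955 -0.0098  0.1467] 0.8819701364907183 [0.0924 0.8785 0.4986] 0.021982524939746242
```

View pics/w2.png

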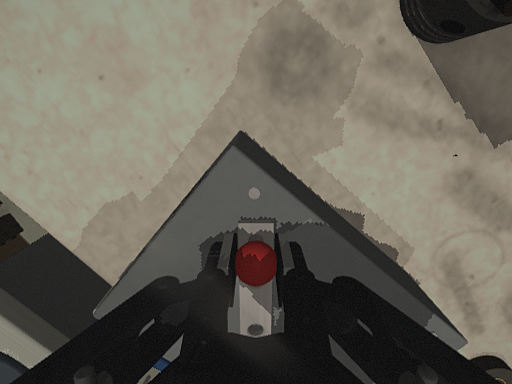

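```bash
cat > path.py <<'E'
from h import *
from scipy.optimize import brentq
np.set_printoptions(precision=4,suppress=True)
yw=.1766;Rm=np.array([[np.cos(yw),-np.sin(yw)],[np.sin(yw),np.cos(yw)]]);cab=np.array([.458,-.0885])
peg=np.array([.422,-.156])
def piv(t): return cab+Rm@np.array([-.093-.165*np.sin(t),.115-.165*np.cos(t)])
def ball(phi,t,b):
    L=.187*np.cos(phi)-.0275*np.sin(phi);p=piv(t)+L*np.array([np.cos(b),np.sin(b)])
    return np.r_[p,.1105+.187*np.sin(phi)+.0275*np.cos(phi)]
def final(phi=0):  # theta, beta with the middle hole axis on peg
    f=lambda t:np.linalg.norm(piv(t)-peg)-.115*np.cos(phi)
    t=brentq(f,.1,.7);d=peg-piv(t);return t,np.arctan2(d[1],d[0])
if __name__=='__main__':
    print(final(),final(.2),ball(0,0,.885))
    tf,bf=final(.2)
    keys=[(0,0,.885),(.2,0,.885)]+[(.2,tf*s,.885+(bf-.885)*s) for s in np.linspace(0,1,15)[1:]]
    for a,b in zip(keys[:-1],keys[1:]):
        x=ball(*a);y=ball(*b);d=(y-x)*1000;c,s=np.cos(a[2]),np.sin(a[2])
        print(np.round(b,3),y,'tool',np.round([c*d[0]+s*d[1],s*d[0]-c*d[1],-d[2]],1),'turn',round(a[2]-b[2],3), np.hypot(*y[:2]).round(3))
E
python3 path.py
```

```text
(0.41628294292255996, np.float64(-0.03556936721409935)) (0.4021099952221901, np.float64(-0.03150773373105947)) [ 0.4937 -0.0093  0.138 ]
[0.2   0.    0.885] [ 0.4878 -0.0165  0.1746] tool [ -9.2   0.  -36.6] turn 0.0 0.488
[0.2   0.029 0.82 ] [ 0.4919 -0.0249  0.1746] tool [-3.9  8.5 -0. ] turn 0.065 0.493
[0.2   0.057 0.754] [ 0.4955 -0.0337  0.1746] tool [-4.   8.6 -0. ] turn 0.065 0.497
[0.2   0.086 0.689] [ 0.4984 -0.043   0.1746] tool [-4.2  8.8 -0. ] turn 0.065 0.5
[0.2   0.115 0.623] [ 0.5008 -0.0525  0.1746] tool [-4.3  8.9 -0. ] turn 0.065 0.504
[0.2   0.144 0.558] [ 0.5026 -0.0624  0.1746] tool [-4.4  9.1 -0. ] turn 0.065 0.506
[0.2   0.172 0.492] [ 0.5036 -0.0726  0.1746] tool [-4.4  9.2 -0. ] turn 0.065 0.509
[0.2   0.201 0.427] [ 0.5041 -0.083   0.1746] tool [-4.5  9.4 -0. ] turn 0.065 0.511
[0.2   0.23  0.361] [ 0.5038 -0.0935  0.1746] tool [-4.6  9.5 -0. ] turn 0.065 0.512
[0.2   0.258 0.296] [ 0.5028 -0.1042  0.1746] tool [-4.7  9.7 -0. ] turn 0.065 0.514
[0.2   0.287 0.23 ] [ 0.5011 -0.115   0.1746] tool [-4.8  9.8 -0. ] turn 0.065 0.514
[0.2   0.316 0.165] [ 0.4987 -0.1258  0.1746] tool [-4.8 10.  -0. ] turn 0.065 0.514
[0.2   0.345 0.099] [ 0.4956 -0.1367  0.1746] tool [-4.9 10.1 -0. ] turn 0.065 0.514
[0.2   0.373 0.034] [ 0.4917 -0.1474  0.1746] tool [-4.9 10.3 -0. ] turn 0.065 0.513
[ 0.2    0.402 -0.032] [ 0.4871 -0.1581  0.1746] tool [-5.  10.5 -0. ] turn 0.065 0.512
```

>>> carry_out(
  plan=[
    [[-1.5, 0, -7.3], 0],
    [[-1.7, 0, -7.3], 0],
    [[-1.9, 0, -7.3], 0],
    [[-2, 0, -7.3], 0],
    [[-2.1, 0, -7.4], 0],
  ],
)

```text
time_s: 5.4
ee_pos: [0.4892, -0.0172, 0.1837]
orientation: [2.841, 1.341, 0.0]
ft_force: [1.2, 1.2, -0.7]
width: 0.0221
```

>>> carry_out(
  plan=[
    [[-2, 4.3, 0], 0.033],
    [[-2, 4.3, 0], 0.033],
    [[-2, 4.3, 0], 0.033],
    [[-2, 4.3, 0], 0.032],
    [[-2.1, 4.4, 0], 0.033],
  ],
)

```text
time_s: 5.9
ee_pos: [0.4982, -0.0396, 0.1827]
orientation: [-2.943, -1.099, 0.0]
ft_force: [1.5, 0.9, 0.0]
width: 0.0218
```

```bash
python3 look.py w3 ball stay_pivot
```

```text
5.9 [ 0.4982 -0.0396  0.1827] 0.7150614799702761 [1.4715 0.8579 0.0246] 0.021819024221020108
ball 0.75 [ 0.5002 -0.038   0.171 ]
```

View pics/w3.png

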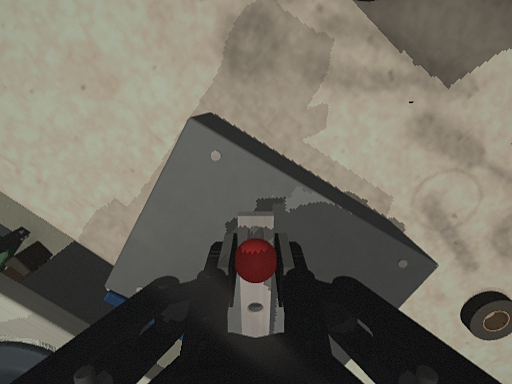

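The ball sits held at (256,261) and the bar follows in line with the fingers. I'll go on.

>>> carry_out(
  plan=[
    [[-2.1, 4.4, 0], 0.033],
    [[-2.1, 4.5, 0], 0.033],
    [[-2.1, 4.5, 0], 0.033],
    [[-2.2, 4.5, 0], 0.032],
    [[-2.2, 4.5, 0], 0.033],
  ],
)

```text
time_s: 6.55
ee_pos: [0.5033, -0.064, 0.183]
orientation: [3.023, 0.854, 0.0]
ft_force: [2.4, 1.6, -1.2]
width: 0.0222
```

>>> carry_out(
  plan=[
    [[-2.2, 4.6, 0], 0.033],
    [[-2.2, 4.6, 0], 0.033],
    [[-2.2, 4.7, 0], 0.033],
    [[-2.3, 4.7, 0], 0.032],
    [[-2.3, 4.7, 0], 0.033],
  ],
)

```text
time_s: 7.05
ee_pos: [0.5042, -0.0898, 0.1829]
orientation: [3.083, 0.604, 0.0]
ft_force: [2.7, 0.8, -0.4]
width: 0.022
```

>>> carry_out(
  plan=[
    [[-2.3, 4.8, 0], 0.033],
    [[-2.3, 4.8, 0], 0.033],
    [[-2.3, 4.8, 0], 0.033],
    [[-2.4, 4.9, 0], 0.032],
    [[-2.4, 4.9, 0], 0.033],
  ],
)

```text
time_s: 7.55
ee_pos: [0.5007, -0.1164, 0.183]
orientation: [3.122, 0.35, 0.0]
ft_force: [2.3, 1.1, -0.2]
width: 0.0218
```

```bash
python3 look.py w4 ball stay_pivot
python3 - <<'E'
from path import *
from h import *
im,d=bot.get_image('scene');cv2.imwrite('pics/s4.png',im[130:280,180:400].repeat(3,0).repeat(3,1))
im,d=bot.get_image('side');cv2.imwrite('pics/d4.png',im[130:280,180:400].repeat(3,0).repeat(3,1))
# model-inferred theta/beta from TCP
s=bot.read_state();b=s['ee_pos'];print(b,final(.2),ball(.2,*final(.2)))
E
```

```text
7.55 [ 0.5007 -0.1164  0.183 ] 0.2230291505102823 [ 2.2653  1.1379 -0.2301] 0.021786857373057404
ball 0.68 [ 0.5037 -0.1126  0.1728]
[ 0.5006 -0.1158  0.1829] (0.4021099952221901, np.float64(-0.03150773373105947)) [ 0.4871 -0.1581  0.1746]
```

View pics/w4.png

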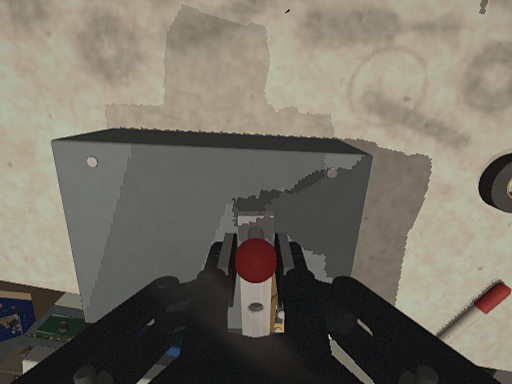

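View pics/s4.png

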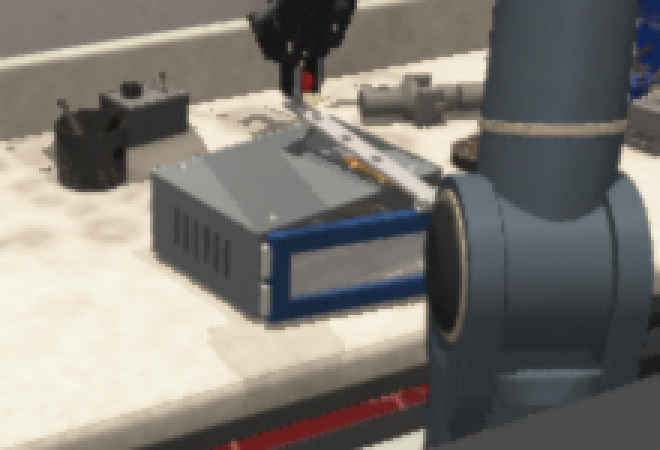

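View pics/d4.png

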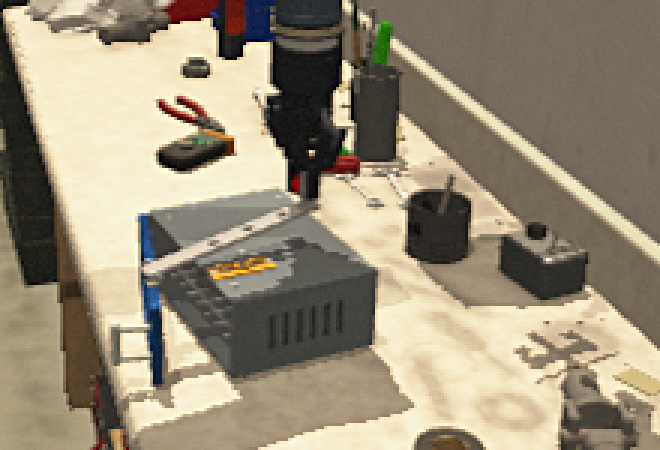

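>>> carry_out(
  plan=[
    [[-2.4, 4.9, 0], 0.033],
    [[-2.4, 5, 0], 0.033],
    [[-2.4, 5, 0], 0.033],
    [[-2.4, 5, 0], 0.032],
    [[-2.4, 5.1, 0], 0.033],
  ],
  force=25,
)

```text
time_s: 8.3
ee_pos: [0.4927, -0.1431, 0.1829]
orientation: [3.14, 0.092, 0.0]
ft_force: [2.4, -1.6, -0.3]
width: 0.0217
```

```bash
cat > seat.py <<'E'
from path import *
def chk(phi,off=(0,0)):
    t,b=final(phi); g=np.r_[ball(phi,t,b)[:2]+[.0004,.0007]+np.array(off), ball(phi,t,b)[2]+.0085]
    print('phi',phi,'goal',g,'theta',t,'tool shift',to(g),'turn',yaw()-b)
if __name__=='__main__':
    s=bot.read_state();print(s['time_s'],s['ee_pos'],s['ft_force'])
    for p in (.2,.13,.1,.0): chk(p)
E
python3 seat.py
```

```text
8.3 [ 0.4927 -0.1431  0.1829] [ 2.3913 -1.6243 -0.2923]
phi 0.2 goal [ 0.4875 -0.1574  0.1831] theta 0.4021099952221901 tool shift [-6.0692 13.906  -0.1516] turn 0.09029833489263869
phi 0.13 goal [ 0.4902 -0.1576  0.1705] theta 0.41027979618025295 tool shift [-3.3706 14.3053 12.4424] turn 0.09262476153158833
phi 0.1 goal [ 0.4913 -0.1577  0.165 ] theta 0.41272810832765994 tool shift [-2.3131 14.4507 17.9207] turn 0.09332985134683909
phi 0.0 goal [ 0.4944 -0.1579  0.1465] theta 0.41628294292255996 tool shift [ 0.7686 14.8085 36.4528] turn 0.09435996837567856
```

>>> carry_out(
  plan=[
    [[-1.5, 5, 0], 0.03],
    [[-1.5, 5, 2], 0.03],
    [[-0.5, 4.3, 3], 0.032],
    [[0, 0, 3], 0],
    [[0, 0, 0], 0],
  ],
  force=25,
)

```text
time_s: 8.8
ee_pos: [0.4894, -0.1569, 0.1743]
orientation: [-3.141, 0.047, 0.002]
ft_force: [2.2, -0.3, -0.2]
width: 0.022
```

```bash
python3 seat.py; python3 - <<'E'
from h import *
im,d=bot.get_image('scene');cv2.imwrite('pics/s5.png',cv2.resize(im[165:215,250:350],None,fx=7,fy=7,interpolation=cv2.INTER_CUBIC))
im,d=bot.get_image('side');cv2.imwrite('pics/d5.png',cv2.resize(im[180:240,220:320],None,fx=7,fy=7,interpolation=cv2.INTER_CUBIC))
for c in ('side','scene'):
  for t in ('middle_hole','stay_pivot','ball'):
    for q in bot.place_of(t,c)[:2]: print(c,t,q['score'],w(c,q['location']))
E
```

```text
8.8 [ 0.4894 -0.1569  0.1743] [ 2.1565 -0.2757 -0.1742]
phi 0.2 goal [ 0.4875 -0.1574  0.1831] theta 0.4021099952221901 tool shift [-1.9521  0.5405 -8.8046] turn 0.0014812527984749517
phi 0.13 goal [ 0.4902 -0.1576  0.1705] theta 0.41027979618025295 tool shift [0.7894 0.7039 3.7854] turn 0.0038076794374246013
phi 0.1 goal [ 0.4913 -0.1577  0.165 ] theta 0.41272810832765994 tool shift [1.8635 0.7572 9.2621] turn 0.004512769252675356
phi 0.0 goal [ 0.4944 -0.1579  0.1465] theta 0.41628294292255996 tool shift [ 4.9915  0.8476 27.7896] turn 0.005542886281514826
side middle_hole 0.5 [ 0.42563055 -0.15473805  0.12262552]
side stay_pivot 0.88 [ 0.31219714 -0.15390341  0.11188194]
side ball 0.55 [ 0.48839691 -0.15369867  0.15841762]
scene middle_hole 0.83 [ 0.42194072 -0.15267941  0.12250121]
scene stay_pivot 0.54 [ 0.30739749 -0.14876445  0.10807585]
scene ball 0.84 [ 0.48949004 -0.15456242  0.16116585]
```

View pics/s5.png

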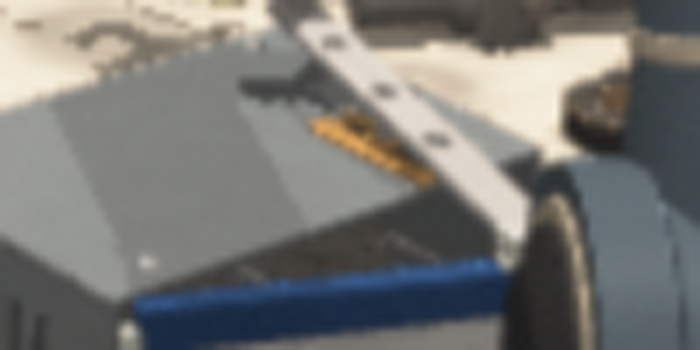

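View pics/d5.png

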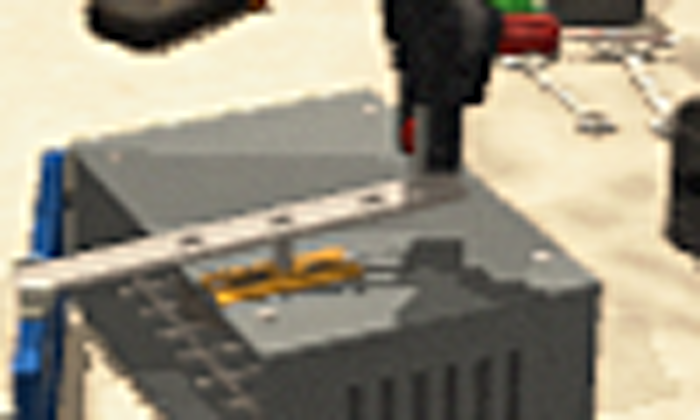

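>>> carry_out(
  plan=[
    [[0.3, 0.2, 1.2], 0],
    [[0.3, 0.2, 1.2], 0],
    [[0.2, 0.2, 1.2], 0],
    [[0.2, 0.1, 1.2], 0],
    [[0.2, 0, 1.2], 0],
  ],
  force=20,
)

```text
time_s: 9.7
ee_pos: [0.4912, -0.1576, 0.1689]
orientation: [-3.141, 0.048, -0.0]
ft_force: [3.3, -1.0, -1.2]
width: 0.0221
```

>>> carry_out(
  plan=[
    [[0.2, 0, 1], 0],
    [[0.2, 0, 1], 0],
    [[0, 0, 0], 0],
  ],
)

```text
time_s: 10.0
ee_pos: [0.4914, -0.1576, 0.1668]
orientation: [-3.141, 0.048, 0.0]
ft_force: [2.9, -0.4, -0.3]
width: 0.0222
```

```bash
python3 seat.py
```

```text
10.0 [ 0.4914 -0.1576  0.1668] [ 2.8675 -0.3934 -0.2817]
phi 0.2 goal [ 0.4875 -0.1574  0.1831] theta 0.4021099952221901 tool shift [ -3.9257  -0.1502 -16.3022] turn 0.0012125249379892795
phi 0.13 goal [ 0.4902 -0.1576  0.1705] theta 0.41027979618025295 tool shift [-1.1983  0.0109 -3.7091] turn 0.003538951576938929
phi 0.1 goal [ 0.4913 -0.1577  0.165 ] theta 0.41272810832765994 tool shift [-0.1304  0.0633  1.7688] turn 0.004244041392189684
phi 0.0 goal [ 0.4944 -0.1579  0.1465] theta 0.41628294292255996 tool shift [ 2.9767  0.1506 20.2999] turn 0.0052741584210291535
```

>>> carry_out(
  plan=[
    [[0, 0, 0.8], 0],
    [[0.1, 0, 0.8], 0],
    [[0, 0, 0], 0],
  ],
)

```text
time_s: 10.3
ee_pos: [0.4915, -0.1576, 0.1652]
orientation: [-3.141, 0.047, 0.0]
ft_force: [3.8, -0.7, 0.1]
width: 0.022
```

>>> carry_out(
  plan=[
    [[0.1, 0, 0.8], 0],
    [[0.1, 0, 0.8], 0],
    [[0, 0, 0], 0],
  ],
)

```text
time_s: 10.6
ee_pos: [0.4917, -0.1576, 0.1636]
orientation: [3.141, -0.047, -0.0]
ft_force: [3.1, -0.5, 0.1]
width: 0.0217
```

>>> carry_out(
  plan=[
    [[0.1, 0, 0.8], 0],
    [[0.1, 0, 0.8], 0],
    [[0, 0, 0], 0],
  ],
)

```text
time_s: 10.9
ee_pos: [0.4919, -0.1576, 0.162]
orientation: [-3.141, 0.047, 0.0]
ft_force: [2.8, -0.4, -0.4]
width: 0.022
```

>>> carry_out(
  plan=[
    [[0.1, 0, 0.8], 0],
    [[0.1, 0, 0.8], 0],
    [[0.1, 0, 0.8], 0],
    [[0, 0, 0], 0],
  ],
)

```text
time_s: 11.3
ee_pos: [0.4922, -0.1576, 0.1596]
orientation: [-3.141, 0.047, 0.0]
ft_force: [3.6, -1.3, 0.1]
width: 0.0219
```

```bash
cat > views.py <<'E'
from h import *
import sys
n=sys.argv[1]
im,d=bot.get_image('scene');a=cv2.resize(im[165:215,250:350],None,fx=6,fy=6,interpolation=cv2.INTER_CUBIC)
im,d=bot.get_image('side');b=cv2.resize(im[190:240,220:320],None,fx=6,fy=6,interpolation=cv2.INTER_CUBIC)
cv2.imwrite(f'pics/{n}.png',np.vstack([a,b])[:600])
E
python3 views.py v6; python3 seat.py
```

```text
11.4 [ 0.4922 -0.1576  0.1597] [ 3.24   -0.0706 -0.1886]
phi 0.2 goal [ 0.4875 -0.1574  0.1831] theta 0.4021099952221901 tool shift [ -4.7219  -0.1136 -23.4263] turn 0.0013231844163846887
phi 0.13 goal [ 0.4902 -0.1576  0.1705] theta 0.41027979618025295 tool shift [ -1.9947   0.0477 -10.8332] turn 0.0036496110553343383
phi 0.1 goal [ 0.4913 -0.1577  0.165 ] theta 0.41272810832765994 tool shift [-0.927   0.1001 -5.3552] turn 0.004354700870585093
phi 0.0 goal [ 0.4944 -0.1579  0.1465] theta 0.41628294292255996 tool shift [ 2.1799  0.1876 13.1759] turn 0.005384817899424563
```

View pics/v6.png

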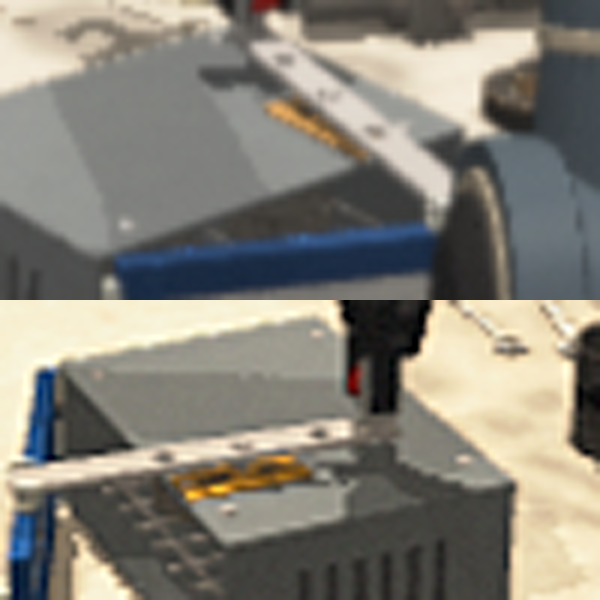

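The bar has come down past the peg's top, and the peg shows bright in the middle hole (upper view, 328,95). I'll keep lowering it.

>>> carry_out(
  plan=[
    [[0.2, 0, 1], 0],
    [[0.2, 0, 1], 0],
    [[0.2, 0, 1], 0],
    [[0.1, 0, 1], 0],
    [[0, 0, 0], 0],
  ],
)

```text
time_s: 11.9
ee_pos: [0.4929, -0.1576, 0.1556]
orientation: [-3.141, 0.047, 0.0]
ft_force: [2.9, -0.2, 0.6]
width: 0.0221
```

>>> carry_out(
  plan=[
    [[0.2, 0, 1], 0],
    [[0.2, 0, 1], 0],
    [[0.2, 0, 1], 0],
    [[0.1, 0, 1], 0],
    [[0, 0, 0], 0],
  ],
)

```text
time_s: 12.4
ee_pos: [0.4936, -0.1577, 0.1516]
orientation: [3.141, -0.047, -0.0]
ft_force: [3.0, -0.2, -0.7]
width: 0.0218
```

>>> carry_out(
  plan=[
    [[0.1, 0, 1], 0],
    [[0.1, 0, 1], 0],
    [[0.1, 0, 1], 0],
    [[0, 0, 0], 0],
  ],
)

```text
time_s: 12.8
ee_pos: [0.494, -0.1577, 0.1486]
orientation: [3.141, -0.047, 0.0]
ft_force: [3.2, -0.7, 0.3]
width: 0.0218
```

>>> carry_out(
  plan=[
    [[0.1, 0, 0.8], 0],
    [[0.1, 0, 0.8], 0],
    [[0, 0, 0], 0],
  ],
)

```text
time_s: 13.1
ee_pos: [0.4942, -0.1577, 0.1472]
orientation: [3.141, -0.047, 0.0]
ft_force: [3.2, -0.0, 2.6]
width: 0.0215
```

>>> carry_out(
  plan=[
    [[0, 0, 0.4], 0],
    [[0, 0, 0.3], 0],
    [[0, 0, 0], 0],
  ],
)

```text
time_s: 13.4
ee_pos: [0.4943, -0.1577, 0.1466]
orientation: [3.141, -0.047, 0.001]
ft_force: [3.0, -0.7, 2.1]
width: 0.022
```

```bash
python3 views.py v7; python3 seat.py
```

```text
13.5 [ 0.4943 -0.1577  0.1466] [ 3.1283 -0.6272  1.8193]
phi 0.2 goal [ 0.4875 -0.1574  0.1831] theta 0.4021099952221901 tool shift [ -6.8105  -0.135  -36.5503] turn 0.0013112132508341298
phi 0.13 goal [ 0.4902 -0.1576  0.1705] theta 0.41027979618025295 tool shift [ -4.0905   0.0247 -23.9556] turn 0.0036376398897837794
phi 0.1 goal [ 0.4913 -0.1577  0.165 ] theta 0.41272810832765994 tool shift [ -3.0258   0.0764 -18.477 ] turn 0.004342729705034534
phi 0.0 goal [ 0.4944 -0.1579  0.1465] theta 0.41628294292255996 tool shift [0.0705 0.1616 0.0559] turn 0.005372846733874004
```

View pics/v7.png

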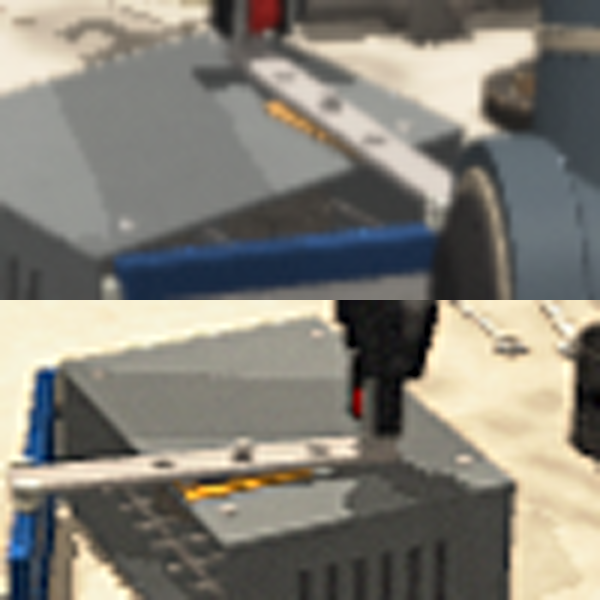

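The bar is level, with the peg poking up through the middle hole (lower view, 241,452). I'll ease the spring load onto the peg, then let go.

>>> carry_out(
  plan=[
    [[0.4, 0, 0], 0],
    [[0.4, 0, 0], 0],
    [[0, 0, 0], 0],
  ],
)

```text
time_s: 13.8
ee_pos: [0.4949, -0.1577, 0.1464]
orientation: [3.141, -0.047, -0.0]
ft_force: [3.5, -1.0, 2.3]
width: 0.0219
```

>>> carry_out(
  plan=[
    [[0.4, 0, 0], 0],
    [[0.4, 0, 0], 0],
    [[0, 0, 0], 0],
  ],
)

```text
time_s: 14.1
ee_pos: [0.4958, -0.1578, 0.1464]
orientation: [3.141, -0.047, 0.0]
ft_force: [3.2, -1.0, 2.1]
width: 0.0218
```

>>> carry_out(
  plan=[
    [[0.4, 0, 0], 0],
    [[0.4, 0, 0], 0],
    [[0, 0, 0], 0],
  ],
)

```text
time_s: 14.4
ee_pos: [0.4962, -0.1578, 0.1463]
orientation: [3.141, -0.047, -0.001]
ft_force: [1.6, -0.6, 2.0]
width: 0.0223
```

>>> carry_out(
  plan=[
    [[0.4, 0, 0], 0],
    [[0.2, 0, 0], 0],
    [[0, 0, 0], 0],
  ],
)

```text
time_s: 14.7
ee_pos: [0.4965, -0.1578, 0.1462]
orientation: [-3.141, 0.048, 0.002]
ft_force: [-1.0, -0.5, 2.5]
width: 0.0216
```

>>> carry_out(
  plan=[
    [[-0.1, 0, 0], 0],
    [[0, 0, 0], 0],
    [[0, 0, 0], 0],
    [[0, 0, 0], 0],
    [[0, 0, 0], 0],
  ],
  fingers=55,
)

```text
time_s: 15.2
ee_pos: [0.4969, -0.1577, 0.1463]
orientation: [-3.141, 0.048, 0.0]
ft_force: [0.1, 0.1, 0.2]
width: 0.0466
```

>>> carry_out(
  plan=[
    [[0, 0, -5], 0],
    [[0, 0, -10], 0],
    [[0, 0, -20], 0],
    [[0, 0, -30], 0],
    [[0, 0, -30], 0],
  ],
)

```text
time_s: 15.7
ee_pos: [0.4969, -0.1577, 0.2431]
orientation: [3.141, -0.047, 0.0]
ft_force: [0.8, -0.9, -0.1]
width: 0.047
```

>>> carry_out(
  plan=[
    [[-20, 0, -30], 0],
    [[-20, 0, -30], 0],
    [[0, 0, -20], 0],
    [[0, 0, 0], 0],
    [[0, 0, 0], 0],
  ],
)

```text
time_s: 16.2
ee_pos: [0.457, -0.1565, 0.3219]
orientation: [3.141, -0.047, 0.002]
ft_force: [0.3, -1.0, -1.1]
width: 0.0467
```

```bash
python3 views.py v8; python3 look.py w8 ball stay_pivot middle_hole; python3 - <<'E'
from path import *
s=bot.read_state();im=cv2.imread('pics/w8.png');z=np.load('pics/w8.npz');d=z['d'];M=z['M'];ci=bot.camera_info('wrist')
v,u=np.mgrid[:384,:512]
P=(np.stack([(u-ci['cx'])/ci['fx']*d,-(v-ci['cy'])/ci['fy']*d,-d,np.ones_like(d)],-1)@M.T)[...,:3]
b=(P[...,2]>.1095)&(P[...,2]<.117)&(abs(P[...,1]+.155)<.015)&(P[...,0]>.33)&(P[...,0]<.485)
for x in np.arange(.33,.49,.02):
    q=P[b&(abs(P[...,0]-x)<.01)];print(round(x,2),len(q),q[:,2].mean() if len(q) else None)
for c in ('meter','marker'):
    for cam in ('scene','side'):
        for q in bot.place_of(c,cam)[:1]: print(c,cam,w(cam,q['location']))
E
```

```text
16.3 [ 0.4566 -0.1563  0.3204] -0.029877053975725383 [ 0.3754  0.1903 -1.2016] 0.04700634164766602
ball 0.74 [ 0.498  -0.154   0.1355]
stay_pivot 0.78 [ 0.3094 -0.1515  0.1096]
middle_hole 0.69 [ 0.4233 -0.1577  0.1077]
0.33 105 0.1128717505548954
0.35 208 0.11287950678781919
0.37 207 0.11273232070421978
0.39 199 0.11257014001226633
0.41 227 0.11255140906008572
0.43 225 0.11241024001220884
0.45 280 0.11230247522311454
0.47 227 0.11214384836850474
meter scene [ 0.4959  0.3906 -0.0021]
meter side [ 0.4962  0.3932 -0.0023]
marker side [ 0.376  -0.4393  0.0024]
```

View pics/v8.png

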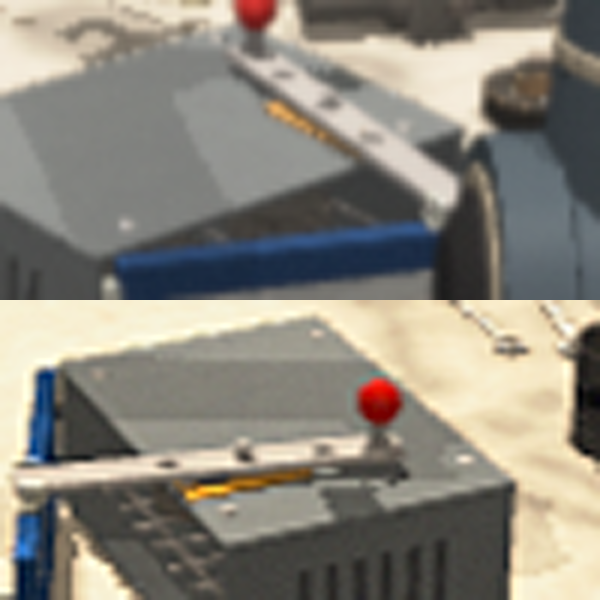

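View pics/w8.png

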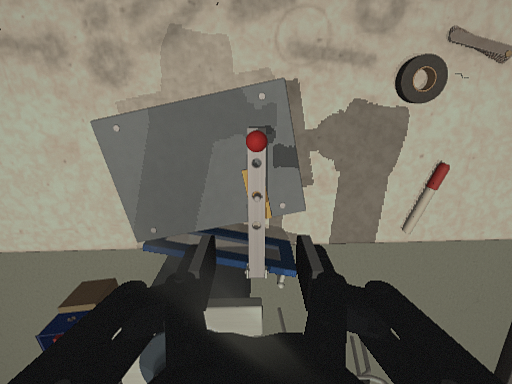

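```bash
python3 -c "
from cell import bot
bot.sign_off()"
```

```text
the job is handed in; nothing more can be done
```

The stay bar is down over the peg by its middle hole, and it holds the door open by itself at about 0.4 rad. I took it by the red ball, tilted it up about 0.2 rad, pushed the door open, swung it over the peg and lowered it in roughly 1 mm steps. I then eased the spring load onto the peg before letting go.

**Last checks, after letting go:**
- **Bar level:** its top is 112–113 mm above the bench along its whole length. The seated height should be 113 mm.
- **Peg in the hole:** the peg shows through the middle hole in both fixed cameras, and the networks put the hole at (0.423, -0.158) and the peg was measured at (0.422, -0.156) m.
- **Forces:** the wrist force stayed around 4 N or less in every reading while seating the bar. The bar's contact force on the peg isn't measured directly.
- **Bystanders:** the meter and the marker are where they were, within about 3 mm.
- **Robot:** the gripper is open and well clear. The job was handed in at about 16 s of the 72 s allowed.

**Not measured directly:** the door angle comes from my geometry model and is consistent with the pivot seen at (0.309, -0.152) m. I didn't measure the door standing still over time. No check failed or disagreed beyond a few millimetres of network noise.

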